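# Staining pot off its stand

### The arm

A 6-joint arm with a two-finger parallel gripper is mounted at the origin on the work surface. World frame = base frame: x ahead of the robot, y to its left, z up, the work surface at z = 0. Lengths are in m, angles in degrees, forces in N, time in s.
With the tool pointing down it reaches from about 0.25 to 0.725 m from the base axis. Payload 9.7 kg.
Tool frame: the origin (TCP) lies on the centre line of the jaws, within the pads' length; the fingertips stand 14 mm ahead of it and the grasp point (between the pads) lies 5 mm behind it; z points along the fingers, y is the line along which they close (so a half turn about z gives the same grasp; the last joint's range is limited). The gripper opens to 85 mm and grips with 20 to 120 N. Pads are 22 mm wide; open, the fingers measure 114 mm over their backs; the gripper's body (76 mm by 85 mm) begins 54 mm behind the grasp point. The pads swing forward as they close: fully open they stand 13 mm farther back than shut.
Start: joints at [-66.635, 4.979, 10.078, 95.1, 0, 90], TCP at [0.218, -0.505, 0.209] pointing down, gripper open.
Joint ranges: [-179.16, 179.16], [-48.56, 103.87], [-65.8, 70.77], [-126.05, 130.52], [-82.76, 87.17], [-180, 180]. Speed limits (degrees/s): [127.2, 127.2, 147.25, 180, 180, 180].

### API

Orientations are given as [roll, pitch, yaw] about the fixed x, y, z axes, in that order (R = Rz(yaw) Ry(pitch) Rx(roll)).
In Python, from workcell import bot, camera, get_calibration, ticket gives the robot as it stands. The module is installed in compiled form; this text tells all that it offers.
- The arm moves only by the tool send_rows, never from a script. Its arguments are lists of equal length, an entry for each row: "linear": the shift along the tool's x, y, z in m, a list of three; "twist": the turn, a rotation vector about the tool's x, y, z in units of 10 degrees (1.0 is 10 degrees), a list of three; "gripper": the opening in per cent of the stroke, from 0 (shut) to 100 (fully open). In form: {"linear": [[x, y, z], ...], "twist": [[wx, wy, wz], ...], "gripper": [gripper, ...]}. A call has 1 to 8 rows; each row shifts and turns the commanded pose from where the row before left it, along the tool's axes as they then stand; what a row does not reach is not made up. A row lasts 1/8 s, in which the tool goes at most 62.5 mm and 10.7 degrees, less where a joint would pass 70% of its speed; a pose out of reach is approached as far as the arm can. A call with a gripper value outside its range is refused whole. The fingers move at their own pace and stop on an object; "grip_force" is the grip in N (left out, the last holds). Time passes only in rows, so rows that do not move let the fingers close. It gives the time, the measured TCP pose, the force, the opening and the grip force at its end, in the units of the state.
- bot.get_obs(): the state, without advancing time (a new reading comes with each control period).
- camera(name): name is "scene" or "top"; returns the picture (400x640x3 uint8, red, green, blue); there is no depth.
- get_calibration(name): a dict with "fx", "fy", "cx", "cy" (pixels), "k1" (the pictures are not rectified: a ray, as slopes to the right and down, at radius r is drawn at 1 + k1 r^2 times it, then the intrinsics apply), "origin" and "orientation" of the camera in the world. Camera axes: x right, y down, z forward; pixel columns grow to the right and rows downward; lengths in m; the calibration is good to about 2 mm. A picture is of the moment at which its call begins. get_calibration takes no time and is no camera call.
- ticket.job_done(): hands the job in; it is judged then, once.
The state is a dict: "time": time; "q": joint angles; "qd": joint speeds; "joint_efforts": joint torques, N m; "ee_pos": TCP position; "tcp_rot": TCP orientation; "wrist_force": force on the tool from outside, world axes, zero at the start; "torque": the same for the moment, N m; "opening": finger opening in m; "grasp_force": force on a finger pad.
Only numpy, scipy, OpenCV 4.12 (cv2) and the standard library are available. Lean on these libraries where they do the work, as an engineer would, in place of code of your own. Each camera call takes 0.05 s, during which the arm holds its last target. There are 200 camera calls.

### The job

Take the steel staining pot that stands on the dark tripod stand by its handle, lift it clear off the stand, and set it down gently and upright in the middle of the round cork mat on the bench. Keep it upright on the way, and leave the slimmer handled pot, which stands on the bench itself, where it is.

Things in the scene. Friction and masses are not known exactly. Their poses are not given: they have to be found in the camera images.
- pot: squat steel pot to move, on the stand: body 90 mm wide, 72 high, 8 mm lid, 0.28 to 0.5 kg. Rigid fixed bail: uprights on its sides (y = +-49 mm) carry a straight level bar along the pot's y axis, 12 mm wide (x), 10 thick, its centre line 130 mm above the underside, over the pot's axis; 94 mm free between uprights, 45 between lid and bar. Origin: centre of the underside, z up
- stand: low dark steel tripod stand, fixed to the bench: round plate 120 mm in diameter on three legs, its top face 70 mm above the bench. Origin: at bench level under the plate's centre; z up
- mat: round cork mat, 150 mm in diameter and 6 mm thick, flat on the bench and fixed to it, empty at the start. Origin: centre of its underside, at bench level; z up
- spare: another steel pot, to be left alone: slimmer and taller, body 68 mm in diameter and 92 mm high with an 8 mm lid, and the same kind of bail handle, bar centre line 150 mm above its underside (along its own y axis), 80 mm long. It stands directly on the bench. Origin: centre of the underside; z up

How it is judged:
By the outcome, as a careful person would: the job done as asked, in the order asked, and still so for the second after the job is handed in, with the robot touching nothing.
It also fails if it takes over 42 s, if anything falls off the work surface, if the arm or the gripper's body presses on something with over 40 N, if the wrist force passes 120 N, or if a joint passes its speed limit or range.

## Working session

There is one attempt and no reset: what is moved stays moved. The work goes in short steps, Python scripts to look and compute and a tool call to move; the robot and the scene stay as the last step left them, time stands still between calls to the robot, and variables do not carry over. Pictures are saved under pics/ and viewed, at most 10 in all, crops included, and the job is handed in when it is done.

Besides the shell and the picture viewer there is one more tool, called after "Call:" in YAML: its name, and indented under it one key for each argument. send_rows: Moves the arm, as the interface text tells. Its arguments: {"type":"object","properties":{"linear":{"type":"array"},"twist":{"type":"array"},"gripper":{"type":"array"},"grip_force":{"type":"number"}},"required":["linear","twist","gripper"]}

```bash
mkdir -p pics
python3 - <<'E'
from workcell import bot,camera,get_calibration
import cv2
for n in("scene","top"):
    cv2.imwrite(f"pics/{n}0.png",camera(n)[:,:,::-1]); print(get_calibration(n))
print(bot.get_obs())
E
```

```text
{'fx': 472.88386110971396, 'fy': 472.88386110971396, 'cx': 316.71749547806695, 'cy': 200.37787426201874, 'k1': -0.11421939342848202, 'origin': array([ 1.50300184, -0.18230551,  0.72629722]), 'orientation': array([-124.41192603,    0.32417662,   79.06514684])}
{'fx': 461.0433618990886, 'fy': 461.0433618990886, 'cx': 321.52870203555113, 'cy': 203.33508687642382, 'k1': -0.019175137296254245, 'origin': array([0.45614489, 0.0200437 , 1.05755085]), 'orientation': array([-173.47445052,   -1.14630391,  -91.64945986])}
{'time': 0.1, 'q': array([-6.66349779e+01,  5.00731676e+00,  1.00379862e+01,  9.51005485e+01,
        1.33737086e-03,  9.00003728e+01]), 'qd': array([-0.07682881, -0.0598987 ,  0.10246052,  0.00440693, -0.06375736,
        0.06050236]), 'joint_efforts': array([-6.25859520e-04, -5.21559978e+01,  4.65654159e+01,  1.59871881e-02,
       -1.93528393e-05, -5.59460958e-07]), 'ee_pos': array([ 0.21803172, -0.50466859,  0.20845103]), 'tcp_rot': array([-1.79930121e+02, -1.33691519e-03,  2.33646476e+01]), 'wrist_force': array([ 0.74114977,  0.57870698, -0.10521358]), 'torque': array([ 0.00203817, -0.00173677,  0.02330691]), 'grasp_force': 0.0, 'opening': 0.08531837616200143}
```

View pics/scene0.png

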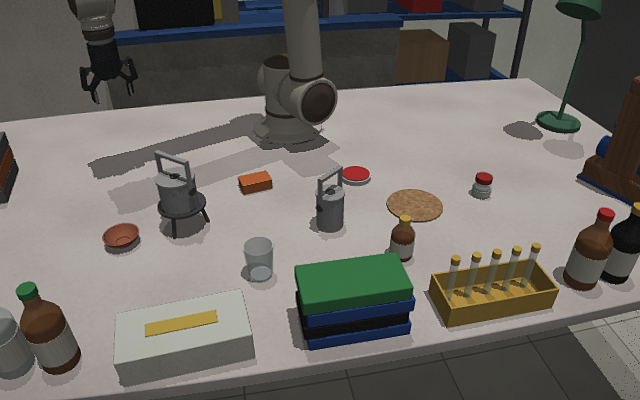

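View pics/top0.png

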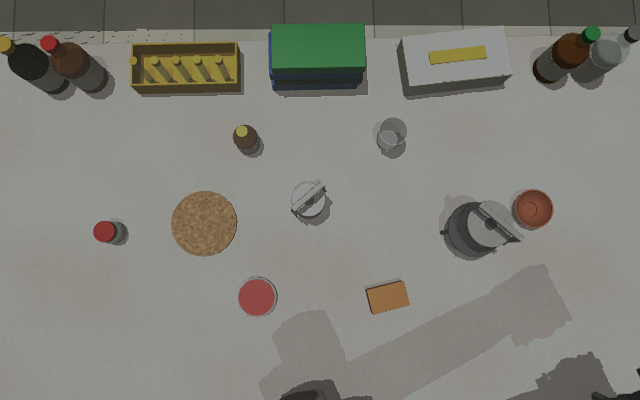

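The pot on the stand is at scene (177,190) and top (487,225). The spare is at top (308,200) and the mat at top (204,223). I'll enlarge the pot in both views.

```bash
cat > h.py <<'E'
import numpy as np,cv2
from scipy.spatial.transform import Rotation as R
from workcell import get_calibration
def ray(n,u,v):
    c=get_calibration(n); K=np.array([[c['fx'],0,c['cx']],[0,c['fy'],c['cy']],[0,0,1]])
    p=cv2.undistortPoints(np.array([[[u,v]]],float),K,np.array([c['k1'],0,0,0.]))[0,0]
    return np.array(c['origin']),R.from_euler('xyz',c['orientation'],degrees=True).apply([p[0],p[1],1])
def plane(n,u,v,z):
    o,d=ray(n,u,v); return o+d*(z-o[2])/d[2]
def proj(n,P):
    c=get_calibration(n); K=np.array([[c['fx'],0,c['cx']],[0,c['fy'],c['cy']],[0,0,1]])
    r=R.from_euler('xyz',c['orientation'],degrees=True).inv()
    return cv2.projectPoints(np.array([P],float),r.as_rotvec(),r.apply(-c['origin']),K,np.array([c['k1'],0,0,0.]))[0].ravel()
E
python3 - <<'E'
from h import *
t=cv2.imread('pics/top0.png');s=cv2.imread('pics/scene0.png')
a=cv2.resize(t[185:265,435:535],None,fx=6,fy=6,interpolation=cv2.INTER_CUBIC)[:480,:]
b=cv2.resize(s[145:225,150:190+20],None,fx=6,fy=6,interpolation=cv2.INTER_CUBIC)
cv2.imwrite('pics/a.png',cv2.resize(np.hstack([a,b]),None,fx=.8,fy=.8))
hsv=cv2.cvtColor(t,cv2.COLOR_BGR2HSV)
m=cv2.inRange(hsv,(5,60,60),(25,255,255)); m[:,:165]=0;m[:,245:]=0;m[:180]=0;m[262:]=0
M=max(cv2.findContours(m,0,1)[0],key=cv2.contourArea);e=cv2.fitEllipse(M);print(e,plane('top',*e[0],.006))
E
```

```text
((203.65798950195312, 223.03817749023438), (63.508705139160156, 65.46711730957031), 54.57453536987305) [0.53778564 0.26510911 0.006     ]
```

View pics/a.png

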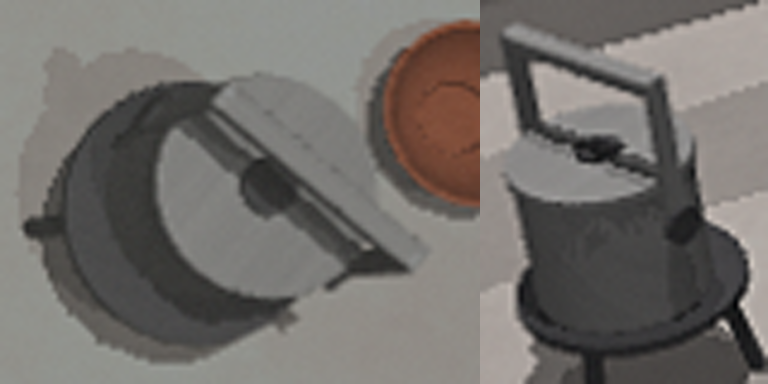

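The bar is clear in both views: top (481.7,204.2)–(522.1,238.8), scene (156.3,151.3)–(186.9,161.5). An orange dish sits nearby at top (534,208), and a gas/lamp-like knob is on the lid centre.

Run:
```python
from h import *
A=plane('top',481.7,204.2,.205);B=plane('top',522.1,238.75,.205)
print(A,B,(A+B)/2,np.linalg.norm(A-B),np.degrees(np.arctan2(*(B-A)[[1,0]])))
print(proj('scene',A),proj('scene',B))
C=plane('scene',156.3,151.3,.205);D=plane('scene',186.9,161.5,.205);print(C,D,(C+D)/2)
# lid disc centre from top crop
print('lid',plane('top',435+270/4.8,185+187/4.8,.15))
print('mat scene',plane('scene',414.5,205,.006))
print('spare bar',[plane('top',u,v,.155) for u,v in((294,205),(325,184))])
print('dish',plane('top',534,208,.03))
```

```text
[ 0.54354412 -0.300641    0.205     ] [ 0.47664068 -0.37263202  0.205     ] [ 0.5100924  -0.33663651  0.205     ] 0.0982790805939397 -132.90224325220055
[185.57744676 161.18137959] [156.00171243 150.60240888]
[ 0.4803814  -0.37159635  0.205     ] [ 0.54567151 -0.29760498  0.205     ] [ 0.51302645 -0.33460067  0.205     ]
lid [ 0.50913106 -0.33786707  0.15      ]
mat scene [0.54275104 0.26447265 0.006     ]
spare bar [array([0.55698283, 0.0532756 , 0.155     ]), array([ 0.59719105, -0.00896464,  0.155     ])]
dish [ 0.54961464 -0.4861465   0.03      ]
```

Call:
send_rows:
  linear:
    - [0,0,-0.02]
    - [0,0,-0.03]
    - [0,0,-0.03]
    - [0.03,0.01,0]
    - [0.04,0.012,0]
    - [0.04,0.012,0]
    - [0.04,0.012,0]
    - [0.04,0.012,0]
  twist:
    - [0,0,-0.8]
    - [0,0,-0.8]
    - [0,0,-0.8]
    - [0,0,0]
    - [0,0,0]
    - [0,0,0]
    - [0,0,0]
    - [0,0,0]
  gripper: [100,100,100,100,100,100,100,100]

```text
time: 1.1
ee_pos: [0.3905, -0.4036, 0.2887]
tcp_rot: [-180.0, 0.0, 47.4]
wrist_force: [-1.1, -0.1, -0.1]
opening: 0.0851
grasp_force: 0.0
```

Call:
send_rows:
  linear:
    - [0.04,0.012,0]
    - [0.04,0.012,0]
    - [0.03,0.012,0]
    - [0.012,0.004,0]
    - [0,0,0]
    - [0,0,0]
  twist:
    - [0,0,0]
    - [0,0,0]
    - [0,0,0]
    - [0,0,0]
    - [0,0,0]
    - [0,0,0]
  gripper: [100,100,100,100,100,100]

```text
time: 1.85
ee_pos: [0.5007, -0.3423, 0.2892]
tcp_rot: [-180.0, 0.0, 47.3]
wrist_force: [-0.0, -0.1, 0.4]
opening: 0.0853
grasp_force: 0.0
```

Run:
```python
from h import *
from workcell import bot,camera
o=bot.get_obs();print(o['time'],o['ee_pos'],o['tcp_rot'],o['q'])
r=R.from_euler('xyz',o['tcp_rot'],degrees=True)
print('tool-frame to grasp',r.inv().apply(np.array([.511,-.336,.194])-o['ee_pos']))
t=camera('top')[:,:,::-1];s=camera('scene')[:,:,::-1]
a=cv2.resize(t[165:265,435:555],None,fx=4,fy=4);b=cv2.resize(s[115:215,140:220],None,fx=4,fy=4)
cv2.imwrite('pics/b.png',np.hstack([a,b]))
```

```text
1.85 [ 0.50070489 -0.34228817  0.28922214] [-1.79995635e+02  1.37143230e-02  4.73187023e+01] [-3.43504505e+01  1.62744112e+01  3.22454705e+01  1.05977366e+02
 -1.29370992e-02  9.83308485e+01]
tool-frame to grasp [0.01162471 0.00331268 0.09521911]
```

View pics/b.png

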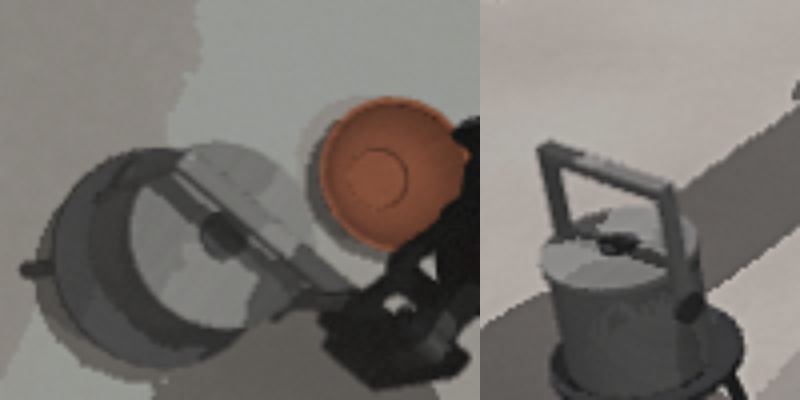

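The gripper appears away from the pot, at about top (535,245), which doesn't match the state. I'll check whether that picture was stale.

Run:
```python
from h import *
from workcell import bot,camera
t=camera('top')[:,:,::-1];s=camera('scene')[:,:,::-1]
o=bot.get_obs();print(o['time'],o['ee_pos'])
for n in('top','scene'): print(n,proj(n,o['ee_pos']),proj(n,o['ee_pos']+[0,0,.15]))
cv2.imwrite('pics/c.png',cv2.resize(np.hstack([t[100:400,400:640],s[0:300,0:300]]),None,fx=1.4,fy=1.4))
```

```text
2.05 [ 0.50088802 -0.34228584  0.28942116]
top [525.86916277 223.03334924] [576.05363407 215.21048607]
scene [161.70639512 120.84022348] [149.27060053  54.70309439]
```

View pics/c.png

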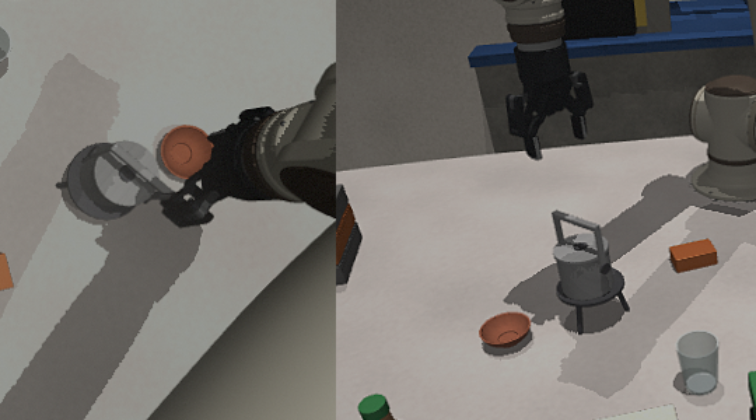

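Run:
```python
from h import *
from workcell import bot,camera
t=camera('top')[:,:,::-1].copy();s=camera('scene')[:,:,::-1].copy()
o=bot.get_obs();r=R.from_euler('xyz',o['tcp_rot'],degrees=True)
out=[]
for n,im,(x,y) in(('top',t,(490,150)),('scene',s,(100,50))):
    a=cv2.resize(im[y:y+130,x:x+130],None,fx=3,fy=3)
    for l in([0,.047,0],[0,-.047,0],[0,0,.0],[0,0,-.06],[0,.047,-.06],[0,-.047,-.06]):
        p=proj(n,o['ee_pos']+r.apply(l));print(n,l,p)
        cv2.circle(a,tuple(int(v) for v in (p-[x,y])*3),4,(0,0,255) if l[2]==0 else (0,255,0),-1)
    out.append(np.clip(a*1.8,0,255))
cv2.imwrite('pics/d.png',np.hstack(out))
```

```text
top [0, 0.047, 0] [542.50434911 202.11519874]
top [0, -0.047, 0] [508.68260391 243.95654872]
top [0, 0, 0.0] [525.71731843 222.9008115 ]
top [0, 0, -0.06] [543.3016909  220.15852892]
top [0, 0.047, -0.06] [561.31917359 197.69231975]
top [0, -0.047, -0.06] [524.9907529 242.9446234]
scene [0, 0.047, 0] [145.60458239 129.01592391]
scene [0, -0.047, 0] [177.09592769 113.32543931]
scene [0, 0, 0.0] [161.7922423  120.92321598]
scene [0, 0, -0.06] [156.94559115  95.57441888]
scene [0, 0.047, -0.06] [140.08278486 103.11303896]
scene [0, -0.047, -0.06] [172.85804979  88.52321618][ WARN:0@2.415] global loadsave.cpp:1063 imwrite_ Unsupported depth image for selected encoder is fallbacked to CV_8U.
```

View pics/d.png

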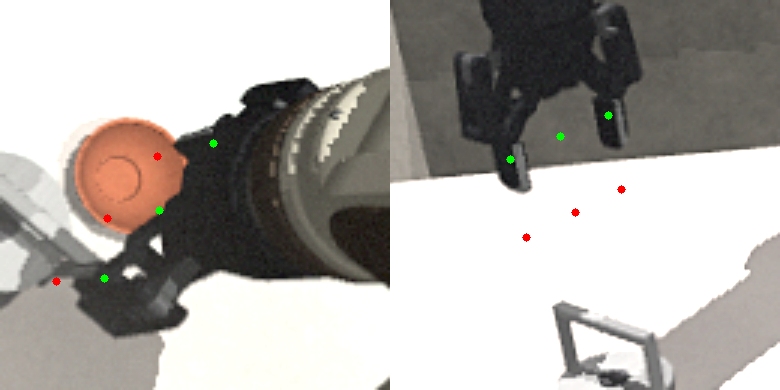

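Run:
```python
from h import *
from workcell import bot
o=bot.get_obs();r=R.from_euler('xyz',o['tcp_rot'],degrees=True)
# scene tips
for n,(u,v),y in(('L',(100+135/3,50+188/3),.047),('R',(100+232/3,50+147/3),-.047)):
    print(n,'expected open tip',o['ee_pos']+r.apply([0,y,.001]))
    for z in(.27,.29,.31,.33,.35):
        P=plane('scene',u,v,z);q=proj('top',P);print(z,P.round(3),'top crop',((q-[490,150])*3).round())
# start
p0=np.array([.218,-.5047,.2085]);r0=R.from_euler('xyz',[180,0,23.36],degrees=True)
for y in(.047,-.047):
    print('start',[proj('scene',p0+r0.apply([0,y,z])).round(1) for z in(0,-.04)])
s=cv2.imread('pics/scene0.png')[30:130,60:160]
cv2.imwrite('pics/e.png',np.clip(cv2.resize(s,None,fx=5,fy=5)*1.6,0,255).astype('uint8'))
```

```text
L expected open tip [ 0.53568093 -0.37395568  0.28832154]
0.27 [ 0.398 -0.394  0.27 ] top crop [196. 399.]
0.29 [ 0.446 -0.385  0.29 ] top crop [191. 314.]
0.31 [ 0.495 -0.376  0.31 ] top crop [186. 226.]
0.33 [ 0.543 -0.367  0.33 ] top crop [180. 134.]
0.35 [ 0.591 -0.357  0.35 ] top crop [174.  39.]
R expected open tip [ 0.46657179 -0.31023813  0.2882914 ]
0.27 [ 0.328 -0.321  0.27 ] top crop [ 77. 528.]
0.29 [ 0.38  -0.315  0.29 ] top crop [ 76. 439.]
0.31 [ 0.431 -0.308  0.31 ] top crop [ 74. 346.]
0.33 [ 0.483 -0.302  0.33 ] top crop [ 72. 250.]
0.35 [ 0.534 -0.296  0.35 ] top crop [ 69. 150.]
start [array([100.1, 115.5]), array([ 96.6, 102. ])]
start [array([133.3, 107.1]), array([130.4,  93.8])]
```

View pics/e.png

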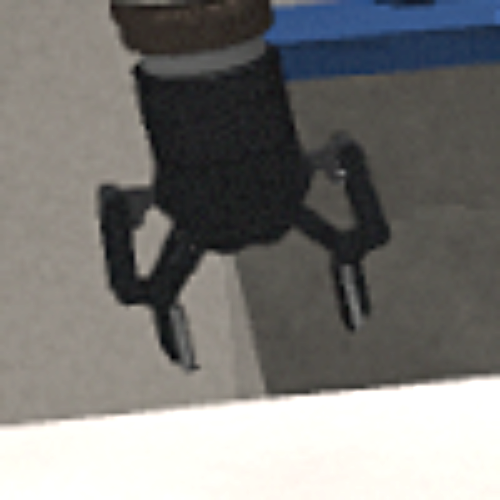

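The state and the pictures disagree. Triangulated fingertips sit at z≈0.323, about 35 mm above where the state puts them, and the start picture shows the same offset. x and y agree. I'll go down to the nominal height, which is safe under either reading, and look there.

Call:
send_rows:
  linear:
    - [0.0115,0.0035,0.01]
    - [0,0,0.015]
    - [0,0,0.015]
    - [0,0,0.015]
    - [0,0,0.015]
    - [0,0,0.01]
    - [0,0,0.01]
    - [0,0,0]
  twist:
    - [0,0,0]
    - [0,0,0]
    - [0,0,0]
    - [0,0,0]
    - [0,0,0]
    - [0,0,0]
    - [0,0,0]
    - [0,0,0]
  gripper: [100,100,100,100,100,100,100,100]

```text
time: 3.15
ee_pos: [0.5118, -0.3354, 0.1983]
tcp_rot: [-179.9, 0.0, 47.4]
wrist_force: [-0.8, 0.5, 0.2]
opening: 0.0852
grasp_force: 0.0
```

Run:
```python
from h import *
from workcell import bot,camera
t=camera('top')[:,:,::-1];s=camera('scene')[:,:,::-1]
o=bot.get_obs();print(o['time'],o['ee_pos'],o['wrist_force'])
cv2.imwrite('pics/f.png',np.clip(np.hstack([cv2.resize(t[170:270,460:560],None,fx=4,fy=4),cv2.resize(s[100:200,120:220],None,fx=4,fy=4)])*1.6,0,255).astype('uint8'))
```

```text
3.25 [ 0.5120281  -0.33568274  0.19939864] [0.14907163 0.28580164 0.45187941]
```

View pics/f.png

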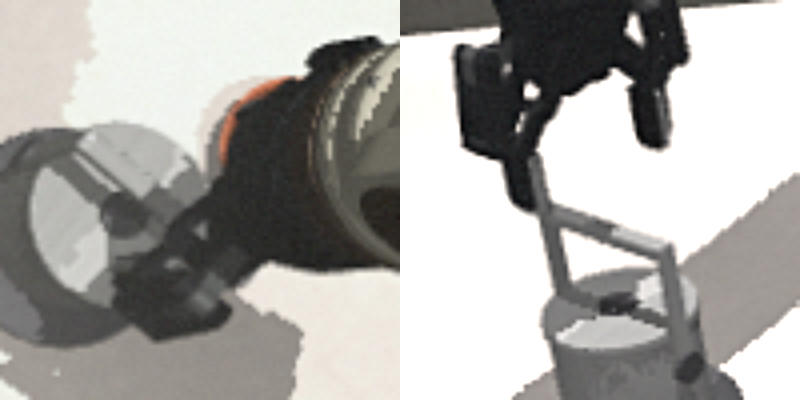

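The left tip is at scene (151,152) and the right at (184,137). Both are about 13 px above the bar, so the gripper really is about 35–40 mm too high. I'll descend slowly and watch the force.

Call:
send_rows:
  linear:
    - [0,0,0.008]
    - [0,0,0.008]
    - [0,0,0.008]
    - [0,0,0]
    - [0,0,0]
  twist:
    - [0,0,0]
    - [0,0,0]
    - [0,0,0]
    - [0,0,0]
    - [0,0,0]
  gripper: [100,100,100,100,100]

```text
time: 3.88
ee_pos: [0.5119, -0.3357, 0.1752]
tcp_rot: [180.0, 0.0, 47.4]
wrist_force: [1.4, -0.0, -0.5]
opening: 0.0853
grasp_force: 0.0
```

Call:
send_rows:
  linear:
    - [0,0,0.005]
    - [0,0,0.005]
    - [0,0,0.004]
    - [0,0,0]
    - [0,0,0]
  twist:
    - [0,0,0]
    - [0,0,0]
    - [0,0,0]
    - [0,0,0]
    - [0,0,0]
  gripper: [100,100,100,100,100]

```text
time: 4.5
ee_pos: [0.5119, -0.3356, 0.1612]
tcp_rot: [180.0, -0.0, 47.4]
wrist_force: [0.2, 0.0, -0.1]
opening: 0.0857
grasp_force: 0.0
```

Run:
```python
from h import *
from workcell import bot,camera
t=camera('top')[:,:,::-1];s=camera('scene')[:,:,::-1]
o=bot.get_obs();print(o['time'],o['ee_pos'],o['wrist_force'])
cv2.imwrite('pics/g.png',np.clip(np.hstack([cv2.resize(t[170:270,460:560],None,fx=4,fy=4),cv2.resize(s[110:210,120:220],None,fx=4,fy=4)])*1.6,0,255).astype('uint8'))
```

```text
4.6 [ 0.5119569  -0.33567877  0.16127819] [-0.72955581  0.249089    0.00593107]
```

View pics/g.png

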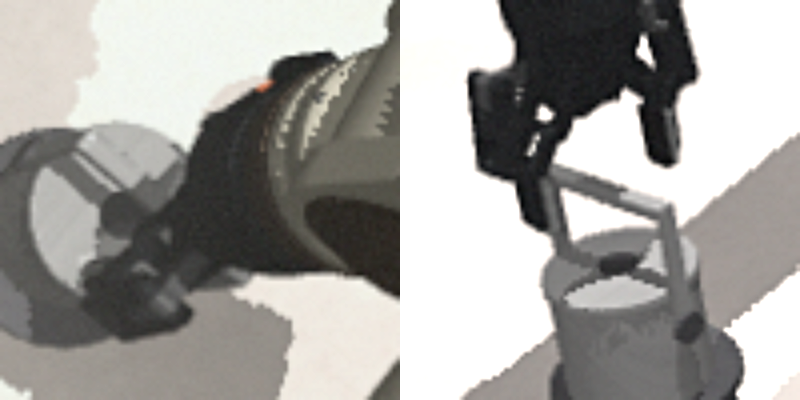

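The bar is between the open fingers and the tip midpoint is level with the bar's top. I'll go 4 mm lower and close.

Call:
send_rows:
  linear:
    - [0,0,0.004]
    - [0,0,0]
    - [0,0,0]
    - [0,0,0]
    - [0,0,0]
    - [0,0,0]
    - [0,0,0]
    - [0,0,0]
  twist:
    - [0,0,0]
    - [0,0,0]
    - [0,0,0]
    - [0,0,0]
    - [0,0,0]
    - [0,0,0]
    - [0,0,0]
    - [0,0,0]
  gripper: [100,80,60,45,30,20,10,0]
  grip_force: 60

```text
time: 5.6
ee_pos: [0.5121, -0.3358, 0.1572]
tcp_rot: [180.0, -0.0, 47.4]
wrist_force: [0.8, -1.0, -0.1]
opening: 0.0112
grasp_force: 58.9
```

Call:
send_rows:
  linear:
    - [0,0,0]
    - [0,0,0]
    - [0,0,0]
    - [0,0,0]
    - [0,0,0]
    - [0,0,0]
  twist:
    - [0,0,0]
    - [0,0,0]
    - [0,0,0]
    - [0,0,0]
    - [0,0,0]
    - [0,0,0]
  gripper: [0,0,0,0,0,0]

```text
time: 6.35
ee_pos: [0.512, -0.3357, 0.1572]
tcp_rot: [180.0, -0.0, 47.4]
wrist_force: [1.5, -2.5, 2.5]
opening: 0.0111
grasp_force: 59.1
```

Call:
send_rows:
  linear:
    - [0,0,-0.004]
    - [0,0,-0.008]
    - [0,0,-0.015]
    - [0,0,-0.02]
    - [0,0,-0.025]
    - [0,0,-0.025]
    - [0,0,-0.018]
    - [0,0,-0.008]
  twist:
    - [0,0,0]
    - [0,0,0]
    - [0,0,0]
    - [0,0,0]
    - [0,0,0]
    - [0,0,0]
    - [0,0,0]
    - [0,0,0]
  gripper: [0,0,0,0,0,0,0,0]

```text
time: 7.35
ee_pos: [0.5121, -0.3357, 0.2819]
tcp_rot: [179.9, -0.0, 47.4]
wrist_force: [-0.6, 0.1, -3.9]
opening: 0.0109
grasp_force: 58.5
```

Run:
```python
from h import *
from workcell import bot,camera
t=camera('top')[:,:,::-1];s=camera('scene')[:,:,::-1]
o=bot.get_obs();print(o['time'],o['ee_pos'],o['wrist_force'],o['torque'],o['opening'],o['q'])
cv2.imwrite('pics/i.png',np.clip(np.hstack([cv2.resize(t[160:280,440:560],None,fx=3,fy=3),cv2.resize(s[80:200,110:230],None,fx=3,fy=3)])*1.6,0,255).astype('uint8'))
```

```text
7.45 [ 0.51212984 -0.33578886  0.28108531] [ 0.17744311 -0.18317047 -4.1193989 ] [-0.02689609  0.01203867 -0.04114158] 0.010910297152772237 [-3.32529034e+01  1.66438282e+01  3.17534108e+01  1.05031196e+02
  2.38438062e-03  9.93840662e+01]
```

View pics/i.png

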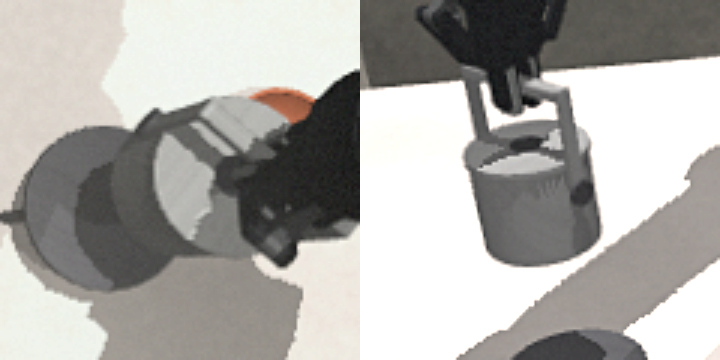

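The pot is lifted clear and hangs upright, with the bar centred in the jaws (scene (170,140)). Wrist force is 4.1 N, so it weighs about 0.42 kg. Moving it to the mat now.

Call:
send_rows:
  linear:
    - [0.005,-0.0042,0]
    - [0.01,-0.0084,0]
    - [0.015,-0.0126,0]
    - [0.02,-0.0168,0]
    - [0.025,-0.021,0]
    - [0.025,-0.021,0]
    - [0.025,-0.021,0]
    - [0.025,-0.021,0]
  twist:
    - [0,0,0]
    - [0,0,0]
    - [0,0,0]
    - [0,0,0]
    - [0,0,0]
    - [0,0,0]
    - [0,0,0]
    - [0,0,0]
  gripper: [0,0,0,0,0,0,0,0]

```text
time: 8.45
ee_pos: [0.5203, -0.1376, 0.2802]
tcp_rot: [180.0, -0.0, 47.4]
wrist_force: [0.2, 0.0, -4.0]
opening: 0.0108
grasp_force: 58.5
```

Call:
send_rows:
  linear:
    - [0.025,-0.021,0]
    - [0.025,-0.021,0]
    - [0.025,-0.021,0]
    - [0.025,-0.021,0]
    - [0.025,-0.021,0]
    - [0.025,-0.021,0]
    - [0.025,-0.021,0]
    - [0.025,-0.021,0]
  twist:
    - [0,0,0]
    - [0,0,0]
    - [0,0,0]
    - [0,0,0]
    - [0,0,0]
    - [0,0,0]
    - [0,0,0]
    - [0,0,0]
  gripper: [0,0,0,0,0,0,0,0]

```text
time: 9.45
ee_pos: [0.5317, 0.123, 0.2802]
tcp_rot: [180.0, -0.0, 47.4]
wrist_force: [0.1, 0.6, -3.8]
opening: 0.0107
grasp_force: 58.5
```

Call:
send_rows:
  linear:
    - [0.025,-0.021,0]
    - [0.025,-0.021,0]
    - [0.02,-0.0168,0]
    - [0.015,-0.0126,0]
    - [0.012,-0.01,0]
    - [0.008,-0.006,0]
    - [0.005,-0.004,0]
    - [0,0,0]
  twist:
    - [0,0,0]
    - [0,0,0]
    - [0,0,0]
    - [0,0,0]
    - [0,0,0]
    - [0,0,0]
    - [0,0,0]
    - [0,0,0]
  gripper: [0,0,0,0,0,0,0,0]

```text
time: 10.45
ee_pos: [0.54, 0.2638, 0.28]
tcp_rot: [-180.0, 0.0, 47.4]
wrist_force: [0.7, -1.1, -3.0]
opening: 0.0108
grasp_force: 58.5
```

Run:
```python
from h import *
from workcell import bot,camera
t=camera('top')[:,:,::-1];s=camera('scene')[:,:,::-1]
cv2.imwrite('pics/tm.png',t);cv2.imwrite('pics/sm.png',s)
o=bot.get_obs();print(o['time'],o['ee_pos'],o['tcp_rot'],o['q'],o['wrist_force'])
r=R.from_euler('xyz',o['tcp_rot'],degrees=True);print(r.inv().apply(np.array([.539,.265,.0932])-o['ee_pos']))
# mat centre in scene via ellipse from first picture, refit through bench points
for n in('scene','top'):
    im=cv2.imread(f'pics/{n}0.png');m=cv2.inRange(cv2.cvtColor(im,cv2.COLOR_BGR2HSV),(5,60,60),(25,255,255))
    x0,x1,y0,y1=(380,450,180,225) if n=='scene' else (165,245,185,262)
    k=np.zeros_like(m);k[y0:y1,x0:x1]=m[y0:y1,x0:x1]
    c=max(cv2.findContours(k,0,1)[0],key=cv2.contourArea)
    P=np.array([plane(n,*p[0],.006)[:2] for p in c],np.float32);print(n,cv2.minEnclosingCircle(P),cv2.boundingRect(c))
```

```text
10.55 [0.54003504 0.26335956 0.28015106] [1.79992577e+02 5.20099040e-03 4.73385167e+01] [ 2.60016638e+01  1.48793171e+01  2.94711357e+01  1.04593962e+02
 -8.80654868e-03  1.58663147e+02] [ 0.59540967  0.73214745 -5.32184594]
[ 0.00052189 -0.00189702  0.18695077]
scene ((0.5458407402038574, 0.25377583503723145), 0.08936057239770889) (387, 189, 56, 36)
top ((0.5379881262779236, 0.26502737402915955), 0.07460733503103256) (171, 191, 66, 65)
```

Call:
send_rows:
  linear:
    - [0.0005,-0.002,0.01]
    - [0,0,0.025]
    - [0,0,0.035]
    - [0,0,0.035]
    - [0,0,0.03]
    - [0,0,0.02]
    - [0,0,0.012]
    - [0,0,0.008]
  twist:
    - [0,0,0]
    - [0,0,0]
    - [0,0,0]
    - [0,0,0]
    - [0,0,0]
    - [0,0,0]
    - [0,0,0]
    - [0,0,0]
  gripper: [0,0,0,0,0,0,0,0]

```text
time: 11.55
ee_pos: [0.5387, 0.2654, 0.1046]
tcp_rot: [-180.0, 0.0, 47.4]
wrist_force: [0.1, 0.2, -3.7]
opening: 0.0105
grasp_force: 58.5
```

Call:
send_rows:
  linear:
    - [0,0,0]
    - [0,0,0.002]
    - [0,0,0.002]
    - [0,0,0.002]
    - [0,0,0.002]
    - [0,0,0]
    - [0,0,0]
  twist:
    - [0,0,0]
    - [0,0,0]
    - [0,0,0]
    - [0,0,0]
    - [0,0,0]
    - [0,0,0]
    - [0,0,0]
  gripper: [0,0,0,0,0,0,0]

```text
time: 12.42
ee_pos: [0.5388, 0.2655, 0.0971]
tcp_rot: [180.0, -0.0, 47.4]
wrist_force: [-0.1, 0.1, -3.7]
opening: 0.0108
grasp_force: 58.5
```

Call:
send_rows:
  linear:
    - [0,0,0.001]
    - [0,0,0]
    - [0,0,0.001]
    - [0,0,0]
    - [0,0,0.001]
    - [0,0,0]
    - [0,0,0]
  twist:
    - [0,0,0]
    - [0,0,0]
    - [0,0,0]
    - [0,0,0]
    - [0,0,0]
    - [0,0,0]
    - [0,0,0]
  gripper: [0,0,0,0,0,0,0]

```text
time: 13.3
ee_pos: [0.5388, 0.2655, 0.0941]
tcp_rot: [180.0, 0.0, 47.4]
wrist_force: [-0.2, 0.0, -4.5]
opening: 0.011
grasp_force: 58.5
```

Call:
send_rows:
  linear:
    - [0,0,0.0005]
    - [0,0,0]
    - [0,0,0]
  twist:
    - [0,0,0]
    - [0,0,0]
    - [0,0,0]
  gripper: [0,0,0]

```text
time: 13.68
ee_pos: [0.5388, 0.2656, 0.0936]
tcp_rot: [-180.0, -0.0, 47.4]
wrist_force: [-1.5, -0.3, -4.3]
opening: 0.0109
grasp_force: 58.5
```

Call:
send_rows:
  linear:
    - [0,0,0.0005]
    - [0,0,0]
    - [0,0,0.0005]
    - [0,0,0]
    - [0,0,0]
  twist:
    - [0,0,0]
    - [0,0,0]
    - [0,0,0]
    - [0,0,0]
    - [0,0,0]
  gripper: [0,0,0,0,0]

```text
time: 14.3
ee_pos: [0.5391, 0.2655, 0.0931]
tcp_rot: [180.0, -0.0, 47.4]
wrist_force: [0.9, -2.3, 3.4]
opening: 0.0112
grasp_force: 59.4
```

It has made contact: the force went from -4 to +3 N. I'll release and retreat.

Call:
send_rows:
  linear:
    - [0,0,0]
    - [0,0,0]
    - [0,0,0]
    - [0,0,0]
    - [0,0,0]
    - [0,0,0]
    - [0,0,0]
    - [0,0,0]
  twist:
    - [0,0,0]
    - [0,0,0]
    - [0,0,0]
    - [0,0,0]
    - [0,0,0]
    - [0,0,0]
    - [0,0,0]
    - [0,0,0]
  gripper: [16,20,30,45,60,80,100,100]
  grip_force: 20

```text
time: 15.3
ee_pos: [0.5388, 0.2655, 0.0926]
tcp_rot: [180.0, -0.0, 47.4]
wrist_force: [-0.8, 0.9, -0.3]
opening: 0.085
grasp_force: 0.0
```

Call:
send_rows:
  linear:
    - [0,0,0]
    - [0,0,-0.005]
    - [0,0,-0.015]
    - [0,0,-0.02]
    - [0,0,-0.03]
    - [0,0,-0.03]
    - [0,0,-0.03]
    - [0,0,-0.02]
  twist:
    - [0,0,0]
    - [0,0,0]
    - [0,0,0]
    - [0,0,0]
    - [0,0,0]
    - [0,0,0]
    - [0,0,0]
    - [0,0,0]
  gripper: [100,100,100,100,100,100,100,100]

```text
time: 16.3
ee_pos: [0.539, 0.2656, 0.2455]
tcp_rot: [179.9, -0.1, 47.4]
wrist_force: [0.0, 0.1, 0.1]
opening: 0.0856
grasp_force: 0.0
```

Call:
send_rows:
  linear:
    - [-0.02,0,-0.02]
    - [-0.03,0,-0.02]
    - [-0.03,0.01,0]
    - [-0.03,0.01,0]
    - [-0.03,0.01,0]
    - [-0.02,0,0]
    - [0,0,0]
    - [0,0,0]
  twist:
    - [0,0,0]
    - [0,0,0]
    - [0,0,0]
    - [0,0,0]
    - [0,0,0]
    - [0,0,0]
    - [0,0,0]
    - [0,0,0]
  gripper: [100,100,100,100,100,100,100,100]

```text
time: 17.3
ee_pos: [0.4525, 0.1276, 0.283]
tcp_rot: [180.0, -0.0, 47.4]
wrist_force: [0.8, 0.2, 0.5]
opening: 0.0854
grasp_force: 0.0
```

Run:
```python
from h import *
from workcell import bot,camera
o=bot.get_obs();print(o['time'],o['ee_pos'],o['wrist_force'])
t=camera('top')[:,:,::-1];s=camera('scene')[:,:,::-1]
cv2.imwrite('pics/t2.png',t);cv2.imwrite('pics/s2.png',s)
# visible mat ring in top & spare unchanged; pot = changed, non-cork region on the mat
m=cv2.inRange(cv2.cvtColor(t,cv2.COLOR_BGR2HSV),(5,60,40),(25,255,255))
print('expected lid centre px',proj('top',[.539,.265,.086]),'bar ends',proj('top',[.539+.033,.265+.036,.141]),proj('top',[.539-.033,.265-.036,.141]))
hsv=cv2.cvtColor(t,cv2.COLOR_BGR2HSV)
for row in range(185,265,5): print(row,''.join('c' if m[row,c] else ('D' if hsv[row,c,2]<70 else ('g' if hsv[row,c,2]<125 else '.')) for c in range(160,250,2)))
g=cv2.imread('pics/scene0.png').astype(int);print('spare diff',np.abs(g[165:232,312:350]-s[165:232,312:350]).mean())
```

```text
17.3 [0.45246602 0.12755386 0.28304789] [0.76172211 0.2140176  0.46258582]
expected lid centre px [194.82565381 219.75350877] bar ends [169.7841592 201.5658636] [206.01685295 233.71788165]
185 ......gggggggg.....ggDDDDDD..................
190 .....gg............gDDDDDDDD.................
195 ggggg..............gDgDDDDDDDcc..............
200 gg..g...............gDDDDDDDDDDDcc...........
205 ....g...............gDDDDDDDDDDDDDgc.........
210 ....g................DDDDDgDDDDDDDDDDDDD.....
215 ....g................gDDgDgDDDDDDDDDDDDDg....
220 .....g................gDgDDgDDDDDDDDDDDDD....
225 .....g................gDDgDgDDDDDDDDDDDDDg...
230 .....g.................gDgDDgDDDDDDDDDDDD....
235 ......g................gDDDDggDDDDDDDDDDDD.DD
240 ......g.................gDgDDDgDDDDDDDDDDDDDD
245 .......g.................gDDDDgDDDDDDDDDDDDDD
250 ........g.................DDgDDgDDDDDDDDDDDDg
255 ........g.................gDDDDgDDDDDDDDDDDDD
260 .........g.................gDDgDgDDDDDDDDDDDD
spare diff 15.530898140874575
```

Call:
send_rows:
  linear:
    - [-0.02,0.003,0]
    - [-0.04,0.007,0]
    - [-0.04,0.007,0]
    - [-0.05,0.008,0]
    - [-0.05,0.008,0]
    - [-0.04,0.007,0]
    - [-0.03,0.005,0]
    - [0,0,0]
  twist:
    - [0,0,0]
    - [0,0,0]
    - [0,0,0]
    - [0,0,0]
    - [0,0,0]
    - [0,0,0]
    - [0,0,0]
    - [0,0,0]
  gripper: [100,100,100,100,100,100,100,100]

```text
time: 18.4
ee_pos: [0.3015, -0.1028, 0.2828]
tcp_rot: [180.0, -0.0, 47.2]
wrist_force: [0.3, 0.3, 0.4]
opening: 0.0855
grasp_force: 0.0
```

Run:
```python
from h import *
from workcell import bot,camera
t=camera('top')[:,:,::-1];s=camera('scene')[:,:,::-1]
cv2.imwrite('pics/t3.png',t);o=bot.get_obs();print(o['time'],o['ee_pos'],o['wrist_force'])
hsv=cv2.cvtColor(t,cv2.COLOR_BGR2HSV);m=cv2.inRange(hsv,(5,60,40),(25,255,255))
for row in range(185,262,4): print(row,''.join('c' if m[row,c] else ('D' if hsv[row,c,2]<60 else ('g' if hsv[row,c,2]<115 else '.')) for c in range(155,245,1)))
print('lid centre',proj('top',[.539,.265,.086]),proj('top',[.539,.265,.141]))
for f,n,sl in(('scene0',s,np.s_[165:232,312:350]),('top0',t,np.s_[180:222,288:330])):
    a=cv2.cvtColor(cv2.imread(f'pics/{f}.png')[sl],6).astype(np.float32);b=cv2.cvtColor(n[sl],6).astype(np.float32);print('spare shift',cv2.phaseCorrelate(a,b))
```

```text
18.5 [ 0.30248678 -0.10167995  0.28261581] [-0.03374247  0.4675469  -0.2097085 ]
185 ..........................................................................................
189 ..........................................................................................
193 ......................................ccccccccccccccccccccccccc...........................
197 ..............................cccccccccccccccccccccccccccccccccccccccc....................
201 ..................ggg.....ccccc...................ggcccccccccccccccccccccc................
205 ......................ggggg.............................gcccccccccccccccccccc.............
209 ...........................ggggg...........................ggDDgccccccccccccccc...........
213 ..................cc...........gggggg........................ggggggcccccccccccccc.........
217 .................cc.................gDDDDgggg.................gggggggccccccccccccg........
221 .................c......................ggDDDg................ggDggggcccccccccccccg.......
225 ................ccc..........................ggggg............gDg
[... 401 characters left out ...]
....
245 ........................ccccccccccccccccccccccccccccccccccccccccccccccccgggg..............
249 ............................ccccccccccccccccccccccccccccccccccccccccg.....................
253 ...................................cccccccccccccccccccccccccc.gg..........................
257 ..........................................................................................
261 ..........................................................................................
lid centre [194.82565381 219.75350877] [187.82871973 217.58528143]
spare shift ((-0.010781086455679656, 0.009543979623522603), 1.0000291662083731)
spare shift ((0.4791381752412498, 0.479138156207604), 0.9897216194058642)
```

```bash
python3 -c "
from workcell import ticket
print(ticket.job_done())"
```

```text
the job is handed in; nothing more can be done
None
```

The pot stands upright in the middle of the cork mat, within about 2 mm by the top camera; the spare pot did not move, and I handed the job in at about 18.5 s with the gripper well clear.

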